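Shut the feed and switch the test manifold to its open outlet

ROBOT

A 6-joint arm with a two-finger parallel gripper is mounted at the origin on a cart in front of the work surface, level with it; the furniture and walls round the work are solid. World frame = base frame: x ahead of the robot, y to its left, z up, the work surface at z = 0. Lengths are in m, angles in rad, forces in N, time in s.
With the tool pointing down it reaches from about 0.275 to 1 m from the base axis. Payload 8.4 kg.
Tool frame: the origin (TCP) lies midway between the tips of the shut fingers; the grasp point (between the pads) lies robot.grasp_offset behind it (robot.grasp_offset is the distance from the TCP to the grasp point, in m); z points along the fingers, y is the line along which they close (so a half turn about z gives the same grasp; the last joint's range is limited). The gripper opens to 85 mm and grips with 20 to 120 N. Pads are 22 mm wide; open, the fingers measure 114 mm over their backs; the gripper's body (76 mm by 85 mm) begins 54 mm behind the grasp point. The pads swing forward as they close: fully open they stand 13 mm farther back than shut.
Start: joints at [-1.309, 0.353, 1.633, -0, 1.155, -0.002], TCP at [0.163, -0.603, 0.208] pointing down, gripper open.
Joint ranges: [-2.63, 2.63], [-0.92, 2.1], [0.06, 2.66], [-1.3, 4.44], [0, 2.69], [-3.02, 3.02]. Speed limits (rad/s): [2.22, 2.22, 2.79, 3.14, 3.14, 3.14].

INTERFACE

Orientations are given as a 3x3 rotation matrix whose columns are the frame's x, y, z axes.
In Python, from plant import robot, imaging, order gives the robot as it stands.
- The arm moves only by the tool drive_tool, never from a script. Its argument "series" is a list of rows, each an object with "dp": the shift along the tool's x, y, z in m, a list of three; "twist": the turn, a rotation vector about the tool's x, y, z in rad, a list of three. A call has 1 to 5 rows; each row shifts and turns the commanded pose from where the row before left it, along the tool's axes as they then stand; what a row does not reach is not made up. A row lasts 1/8 s, in which the tool goes at most 62.5 mm and 10.7 degrees, less where a joint would pass 70% of its speed; a pose out of reach is approached as far as the arm can. A call is refused whole if a number of a shift passes 0.0625 or a number of a turn 0.188, either way. A call with a gripper value outside its range is refused whole. "fingers" is the finger opening in m, from 0 to 0.0854, set as the call begins (left out, the last holds). The fingers move at their own pace and stop on an object; "grip_force" is the grip in N (left out, the last holds). Time passes only in rows, so rows that do not move let the fingers close. It gives the time, the measured TCP pose, the force, the opening and the grip force at its end, in the units of the state.
- robot.get_obs(): the state, without advancing time (a new reading comes with each control period).
- imaging.snapshot(name): name is "side" or "top" or "wrist"; returns the picture (384x512x3 uint8, red, green, blue); there is no depth.
- imaging.camera_info(name): a dict with "fx", "fy", "cx", "cy" (pixels), "extrinsics" (4x4, takes a point from camera to world coordinates); the wrist camera has in their place "hand_eye" (4x4, takes a point from camera to tool coordinates, whose origin is the TCP and whose axes are the flange's). Camera axes: x right, y up, looking along -z (the intrinsics and any distortion apply to the point x, -y, -z); pixel columns grow to the right and rows downward; lengths in m; the calibration is good to about 2 mm. A picture is of the moment at which its call begins: read the wrist's pose just before it. camera_info takes no time and is no camera call.
- order.hand_in(): hands the job in; it is judged then, once.
Trained networks look in the newest picture that a camera, given by its name, has taken for a name from the list of things; names that differ only in an ending like _2 or _b are one class to them, and where a whole thing is asked for, a point or a joint stands for the part that bears it (a point fixed in the world has none). Each returns a list of dicts, best first, with "p" (0 to 1); they miss things now and then, are a little off and sometimes report something else, mostly with a low value. They report only what shows in the picture. A call takes as long as a camera call.
- imaging.boxes_of(target, camera): "rect" ([left, top, width, height] in pixels, round what is visible of it).
- imaging.mark_of(target, camera): "xy" ([column, row] in pixels: a listed point, or the origin of a listed thing).
The state is a dict: "time": time; "joint_pos": joint angles; "joint_velocities": joint speeds; "joint_efforts": joint torques, N m; "ee_pos": TCP position; "orientation": TCP orientation; "wrist_force": force on the tool from outside, world axes, zero at the start; "torque": the same for the moment, N m; "opening": opening from 0.0 (shut) to 1.0 (fully open); "finger_force": force on a finger pad.
Only numpy, scipy, OpenCV 4.12 (cv2) and the standard library are available. Lean on these libraries where they do the work, as an engineer would, in place of code of your own. Each camera call takes 0.05 s, during which the arm holds its last target. There are 200 camera calls.

TASK

On the valve manifold, push the feed valve's black-sleeved lever round with a fingertip until it is fully closed, crosswise to the pipe and against its stop. Only then push the selector's pointed steel lever round with a fingertip until it points straight at the open outlet, the tall ribbed hose spigot (the other two outlets are blanked off with low flat plugs), and leave it there with the feed still closed. Only push the levers from the side, never take one between the fingers, and leave the loose parts on and around the manifold where they lie.

Things in the scene. Friction and masses are not known exactly. Their poses are not given: they have to be found in the camera images.
- manifold: Valve manifold, screwed to the bench: grey plate 210 (x) x 390 (y) x 12 mm, brass valves, copper pipes; origin at the centre of its underside. The feed pipe runs along its y at x = -50 mm. Feed valve at (-50, +130) mm, selector at (-50, -60) mm. Only the two levers move; all else is at most 74 mm above the bench, but for the nut on each lever axis, 92 mm.
- feed_pivot (a point): Point on the vertical turning axis of the feed lever, at the mid-height of the lever, 76 mm above the bench; its axes are the manifold's.
- selector_pivot (a point): Point on the vertical turning axis of the selector lever, at the mid-height of the lever, 76 mm above the bench; its axes are the manifold's.
- feed_lever (a joint): Angle of the feed valve's lever, rad, growing anticlockwise seen from above. 0 = open, the lever points along the pipe to the manifold's +y; 1.571 = closed, against the stop, the lever points crosswise to the manifold's -x. Black-sleeved horizontal bar, 18 mm wide, reaching 106 mm from its axis, underside 68 mm and top 84 mm above the bench, free space under and beside it. Friction holds it where it is left; a push of about 3 N at 80 mm from the axis turns it.
- selector_lever (a joint): Angle of the selector's lever, rad, growing anticlockwise seen from above; 0 = it points along the manifold's +x; stops at -1.35 and +1.35. The three outlets lie at -1.0, 0 and +1.0. Bare steel horizontal bar with an arrow-shaped end, 16 mm wide, reaching 111 mm from its axis, underside 69 mm and top 83 mm above the bench. Friction holds it where it is left; a push of about 3 N at 80 mm from the axis turns it.
- feed_arm (a point): Point in the middle of the feed lever's bar, 65 mm from its turning axis; x along the lever away from the axis, z up.
- selector_arm (a point): Point in the middle of the selector lever's bar, 65 mm from its turning axis; x along the lever away from the axis, z up.
- selector_mark (a point): The point the selector is aimed at: on the line of the selector lever, 130 mm from its turning axis, 19 mm beyond the arrow's end, at the lever's height. It lies straight above an outlet when the lever points at that outlet.
- open_outlet: The open outlet: brass ribbed hose spigot, upright, 26 mm across the foot, 38 mm tall with a dark bore on top; origin at the centre of its underside, 36 mm above the bench, so its top is at 74 mm. It stands on any one of the three outlet bosses, 130 mm from the selector's axis.
- blanked_outlet_1: Blanked outlet: low flat hexagon plug in brass, 32 mm across, 8 mm high; origin at the centre of its underside, 36 mm above the bench. Stands on another boss.
- blanked_outlet_2: Second blanked outlet, the same low plug, on the remaining boss.
- loose_cap: Bystander: white membrane end cap 44x44x31 mm lying loose on the manifold plate behind the feed valve; origin at its underside.
- loose_seal: Bystander: black rubber ring 50 mm across, 14 mm high, loose on the manifold plate behind the selector; origin at its underside.
- grease_tub: Bystander: white tub with blue lid, 50 mm across, 46 mm high, loose on the bench in front of the selector; origin at its underside.
- glue_bottle: Bystander: small white bottle with red nozzle, 37 mm across, 105 mm high, loose on the bench to the left; origin at its underside.
- elbow: Bystander: white push-in elbow fitting 42x31x19 mm, loose on the bench to the left of the manifold; origin at its underside.

How it is judged:
On the way, in this order (a step that is already met when the one before it is completed fails the run):
1. the feed lever is turned to closed while the selector still stands where it was (value of joint feed_lever above 1.45 rad and distance of selector_mark from where it was at the start of the episode below 0.012 m), for 0.2 s.
2. the selector lever points at the open outlet, the feed still closed (value of joint feed_lever above 1.45 rad and horizontal distance between selector_mark and open_outlet below 0.014 m), for 0.2 s.
At the end, for the whole second after the job is handed in: The feed lever stands within 0.12 rad (7 degrees) of its closed stop; the selector lever points at the open outlet, its line passing within 14 mm of the outlet's centre (about 6 degrees), and is at rest; the five loose parts lie within 25 mm of where they started (all of step 2 and velocity of joint selector_lever between -0.05 and 0.05 rad/s and distance of each of loose_cap, loose_seal, grease_tub, glue_bottle, elbow from where it was at the start of the episode below 0.025 m); the robot touches nothing.
It fails at once if the selector is turned while the feed is not closed (value of joint feed_lever below 1.4 rad and distance of selector_mark from where it was at the start of the episode above 0.02 m).
It fails at once if a lever is taken between the fingers ((contact force between the fingers and anything else above 1 N and x of the grasp point in the frame of feed_arm between -0.045 and 0.04 m and y of the grasp point in the frame of feed_arm between -0.005 and 0.005 m and z of the grasp point in the frame of feed_arm between -0.018 and 0.01 m) or (contact force between the fingers and anything else above 1 N and x of the grasp point in the frame of selector_arm between -0.045 and 0.04 m and y of the grasp point in the frame of selector_arm between -0.005 and 0.005 m and z of the grasp point in the frame of selector_arm between -0.018 and 0.01 m)).
It fails at once if a loose part is lifted, carried or pushed away (distance of any of loose_cap, loose_seal, grease_tub, glue_bottle, elbow from where it was at the start of the episode above 0.025 m).
It also fails if it takes over 51 s, if anything falls off the work surface, if the arm or the gripper's body presses on something with over 40 N, if the wrist force passes 120 N, or if a joint passes its speed limit or range.

## Working session

There is one attempt and no reset: what is moved stays moved. The work goes in short steps, Python scripts to look and compute and a tool call to move; the robot and the scene stay as the last step left them, time stands still between calls to the robot, and variables do not carry over. Pictures are saved under pics/ and viewed, at most 10 in all, crops included, and the job is handed in when it is done.

Besides the shell and the picture viewer there is one more tool, called after "Emit:" by a JSON object that holds its "op" and its "data", one argument or row to a line. drive_tool: Moves the arm, as the interface text tells. Its arguments: {"type":"object","properties":{"series":{"type":"array"},"fingers":{"type":"number"},"grip_force":{"type":"number"}},"required":["series"]}

```bash
mkdir -p pics; ls
cat > h.py <<'E'
import numpy as np, cv2
from plant import robot, imaging, order
def cam(n):
    c=imaging.camera_info(n)
    if 'extrinsics' in c: return c,np.array(c['extrinsics'])
    o=robot.get_obs(); T=np.eye(4); T[:3,:3]=o['orientation']; T[:3,3]=o['ee_pos']
    return c,T@np.array(c['hand_eye'])
def ray(n,uv):
    c,T=cam(n); K=np.array([[c['fx'],0,c['cx']],[0,c['fy'],c['cy']],[0,0,1.]])
    d=c.get('distortion'); p=cv2.undistortPoints(np.array([[uv]],float),K,None if d is None else np.array(d,float))[0,0]
    return T[:3,3],T[:3,:3]@np.array([p[0],-p[1],-1])
def atz(n,uv,z):
    o,d=ray(n,uv); return o+d*(z-o[2])/d[2]
def tri(a,b):
    A=[];B=[]
    for o,d in (a,b):
        d=d/np.linalg.norm(d);P=np.eye(3)-np.outer(d,d);A.append(P);B.append(P@o)
    return np.linalg.solve(sum(A),sum(B))
E
python3 - <<'E'
from h import *
print({k:v for k,v in imaging.camera_info('top').items()}); print(imaging.camera_info('wrist'))
o=robot.get_obs();print(o['time'],o['ee_pos'],o['orientation'],o['opening'],robot.grasp_offset)
t=imaging.snapshot('top');s=imaging.snapshot('side')
cv2.imwrite('pics/a.png',cv2.resize(np.hstack([t,s])[:,:,::-1],(800,300)))
cv2.imwrite('pics/t.png',cv2.resize(t[:,:,::-1],(800,600),interpolation=cv2.INTER_CUBIC))
for n,z in [('manifold',0),('feed_pivot',.076),('selector_pivot',.076),('feed_arm',.076),('selector_arm',.076),('selector_mark',.076),('open_outlet',.036),('blanked_outlet_1',.036),('loose_cap',.012),('loose_seal',.012),('grease_tub',0),('glue_bottle',0),('elbow',0)]:
    R={}
    for c in ('top','side'):
        m=imaging.mark_of(n,c)[:2]
        for q in m: print(n,c,np.round(q['xy']),round(q['p'],2),atz(c,q['xy'],z).round(3))
        if m:R[c]=ray(c,m[0]['xy'])
    if len(R)==2:print('   tri',tri(*R.values()).round(3))
E
```

```text
pics
{'fx': 387.2555448488821, 'fy': 387.2555448488821, 'cx': 250.01358219855527, 'cy': 194.29515988811727, 'extrinsics': array([[ 0.02477362,  0.98418811, -0.17538537,  0.34003007],
       [-0.9995492 ,  0.0273624 ,  0.01235733,  0.05532157],
       [ 0.01696091,  0.17500016,  0.9844223 ,  1.15616526],
       [ 0.        ,  0.        ,  0.        ,  1.        ]])}
{'fx': 340.53669763158496, 'fy': 340.53669763158496, 'cx': 253.62235934745004, 'cy': 187.9113354707486, 'hand_eye': array([[-1.58451497e-03,  9.61753889e-01,  2.73910471e-01,
         6.89533389e-02],
       [ 9.99998737e-01,  1.49023363e-03,  5.52278937e-04,
         3.78544205e-04],
       [ 1.22965821e-04,  2.73911000e-01, -9.61755036e-01,
        -1.65390866e-01],
       [ 0.00000000e+00,  0.00000000e+00,  0.00000000e+00,
         1.00000000e+00]])}
0.0 [ 0.16282991 -0.6028772   0.20773815] [[ 9.65396330e-01  2.60786843e-01 -3.84475698e-04]
 [ 2.60787126e-01 -9.65395367e-01  1.36405384e-03]
 [-1.54437621e-05 -1.41711888e-03 -9.99998996e-01]] 1.0010699429251797 0.0187
manifold side [232. 184.] 0.72 [ 0.671 -0.081  0.   
[... 1617 characters left out ...]
 0.085]
loose_seal top [318. 143.] 0.64 [ 0.712 -0.165  0.012]
loose_seal side [225. 170.] 0.59 [ 0.736 -0.189  0.012]
   tri [ 0.717 -0.161  0.023]
grease_tub top [361. 254.] 0.77 [ 0.376 -0.294  0.   ]
grease_tub side [319. 173.] 0.51 [ 0.369 -0.276  0.   ]
grease_tub side [242. 193.] 0.43 [ 0.605 -0.013  0.   ]
   tri [ 0.374 -0.297 -0.008]
glue_bottle top [125. 212.] 0.46 [0.482 0.413 0.   ]
glue_bottle side [233. 261.] 0.6 [0.49  0.423 0.   ]
   tri [ 0.487  0.416 -0.005]
elbow top [165. 214.] 0.52 [0.481 0.293 0.   ]
elbow top [236. 184.] 0.47 [0.576 0.084 0.   ]
elbow side [244. 191.] 0.5 [ 0.607 -0.034  0.   ]
elbow side [251. 239.] 0.39 [0.478 0.295 0.   ]
   tri [0.483 0.27  0.142]
```

View pics/t.png

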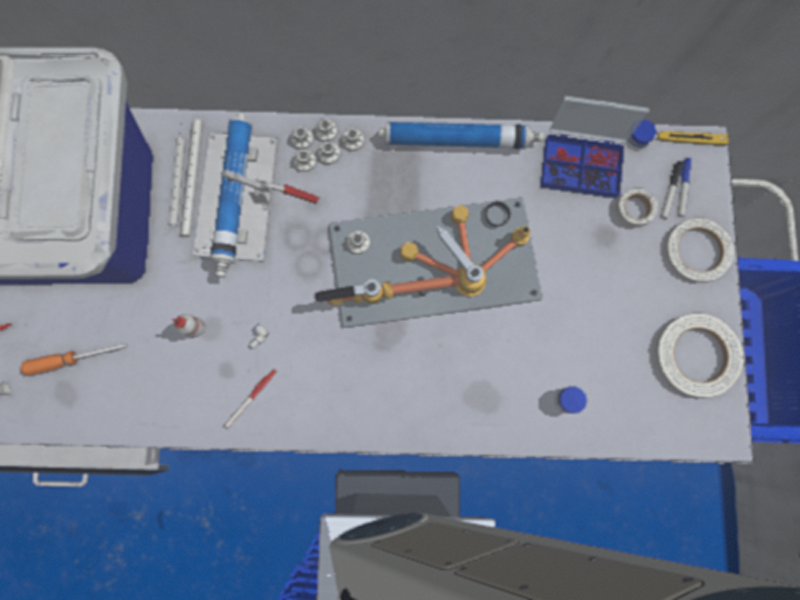

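View pics/a.png

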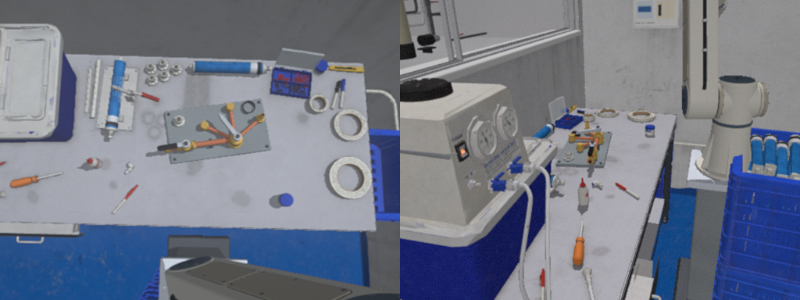

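The top view (800x600) shows the feed lever open, with its pivot at (373,288) and its tip at (318,295). The selector pivot is at (474,272) and its tip at (440,230). The plugs are at (409,250) and (460,213), and the tall spigot is at (521,235). The side view agrees. I'll shut the fingers and go above the manifold for a closer look.

Emit:
{"op": "drive_tool", "data": {
  "series": [
    {"dp":[0.044,-0.034,-0.007],"twist":[0,0,0]},
    {"dp":[0.044,-0.034,-0.007],"twist":[0,0,0]},
    {"dp":[0.044,-0.034,-0.007],"twist":[0,0,0]},
    {"dp":[0.044,-0.034,-0.007],"twist":[0,0,0]},
    {"dp":[0.044,-0.034,-0.007],"twist":[0,0,0]}
  ],
  "fingers": 0
}}

```text
time: 2.02
ee_pos: [0.3319, -0.3805, 0.2439]
orientation: [[0.965, 0.26, 0.001], [0.26, -0.965, -0.0], [0.0, 0.001, -1.0]]
wrist_force: [0.9, -1.2, 0.8]
opening: 0.004
finger_force: 0.0
```

Emit:
{"op": "drive_tool", "data": {
  "series": [
    {"dp":[0.044,-0.034,-0.007],"twist":[0,0,0]},
    {"dp":[0.044,-0.034,-0.007],"twist":[0,0,0]},
    {"dp":[0.044,-0.034,-0.007],"twist":[0,0,0]},
    {"dp":[0.044,-0.034,-0.007],"twist":[0,0,0]},
    {"dp":[0.044,-0.034,-0.007],"twist":[0,0,0]}
  ]
}}

```text
time: 2.65
ee_pos: [0.5001, -0.1588, 0.279]
orientation: [[0.965, 0.261, 0.001], [0.261, -0.965, -0.0], [0.0, 0.0, -1.0]]
wrist_force: [1.1, 0.3, -0.2]
opening: 0.0
finger_force: 0.0
```

Emit:
{"op": "drive_tool", "data": {
  "series": [
    {"dp":[0.044,-0.034,-0.007],"twist":[0,0,0]},
    {"dp":[0.044,-0.034,-0.007],"twist":[0,0,0]},
    {"dp":[0.044,-0.034,-0.007],"twist":[0,0,0]},
    {"dp":[0,0,0],"twist":[0,0,0]},
    {"dp":[0,0,0],"twist":[0,0,0]}
  ]
}}

```text
time: 3.28
ee_pos: [0.5995, -0.0276, 0.2991]
orientation: [[0.965, 0.261, -0.001], [0.261, -0.965, -0.0], [-0.001, 0.0, -1.0]]
wrist_force: [-0.6, -0.1, 0.0]
opening: -0.001
finger_force: 0.0
```

Run:
```python
from h import *
w=imaging.snapshot('wrist')
cv2.imwrite('pics/w1.png',cv2.resize(w[:,:,::-1],(800,600),interpolation=cv2.INTER_CUBIC))
np.save('w1.npy',w)
for n,z in [('feed_pivot',.076),('selector_pivot',.076),('feed_arm',.076),('selector_arm',.076),('selector_mark',.076),('open_outlet',.036),('blanked_outlet_1',.036),('loose_cap',.012),('loose_seal',.012),('elbow',0)]:
    for q in imaging.mark_of(n,'wrist')[:2]: print(n,np.round(q['xy']),round(q['p'],2),atz('wrist',q['xy'],z).round(3))
```

```text
feed_pivot [159. 161.] 0.57 [0.562 0.075 0.076]
selector_pivot [321. 174.] 0.87 [ 0.596 -0.111  0.076]
feed_arm [102. 157.] 0.6 [0.549 0.14  0.076]
selector_arm [302. 127.] 0.97 [ 0.642 -0.074  0.076]
open_outlet [412. 124.] 0.96 [ 0.679 -0.21   0.036]
blanked_outlet_1 [230. 106.] 0.89 [0.642 0.012 0.036]
blanked_outlet_1 [328.  63.] 0.72 [ 0.72  -0.088  0.036]
loose_cap [159.  67.] 0.67 [0.664 0.112 0.012]
loose_seal [382.  75.] 0.86 [ 0.727 -0.162  0.012]
loose_seal [101. 159.] 0.44 [0.528 0.166 0.012]
elbow [ 11. 169.] 0.59 [0.477 0.291 0.   ]
```

View pics/w1.png

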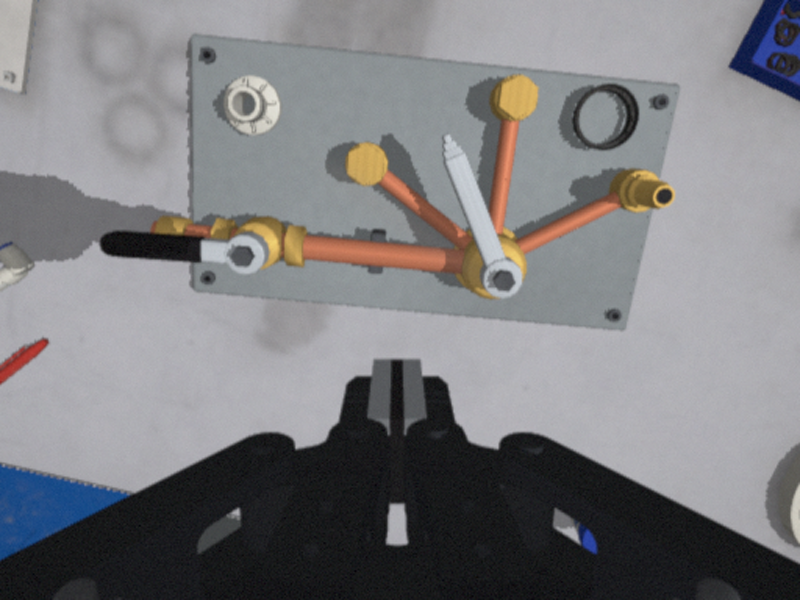

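The wrist view shows the feed nut at (247,255) and its lever pointing left. The selector nut is at (503,280) with the tip at (448,140). The open spigot is at (640,190), with plugs at (366,163) and (515,98), so the networks agree with the picture. I'll go down beside the feed lever on its +x side.

Emit:
{"op": "drive_tool", "data": {
  "series": [
    {"dp":[0.008,-0.046,0.03],"twist":[0,0,0]},
    {"dp":[0.008,-0.046,0.03],"twist":[0,0,0]},
    {"dp":[0.008,-0.046,0.03],"twist":[0,0,0]},
    {"dp":[0.008,-0.046,0.03],"twist":[0,0,0]},
    {"dp":[0,0,0.03],"twist":[0,0,0.078]}
  ]
}}

```text
time: 4.45
ee_pos: [0.5825, 0.1615, 0.1486]
orientation: [[0.982, 0.186, 0.0], [0.186, -0.982, 0.001], [0.001, -0.001, -1.0]]
wrist_force: [1.4, -0.9, -1.1]
opening: -0.001
finger_force: 0.0
```

Emit:
{"op": "drive_tool", "data": {
  "series": [
    {"dp":[0,0,0.03],"twist":[0,0,0]},
    {"dp":[0,0,0.03],"twist":[0,0,0]},
    {"dp":[0,0,0.017],"twist":[0,0,0]},
    {"dp":[0,0,0],"twist":[0,0,0]}
  ]
}}

```text
time: 4.95
ee_pos: [0.5822, 0.1582, 0.0716]
orientation: [[0.983, 0.185, -0.002], [0.185, -0.983, -0.001], [-0.002, 0.0, -1.0]]
wrist_force: [0.5, -0.7, 0.8]
opening: -0.001
finger_force: 0.0
```

Emit:
{"op": "drive_tool", "data": {
  "series": [
    {"dp":[-0.015,0,0],"twist":[0,0,0]},
    {"dp":[-0.0142,-0.0023,0],"twist":[0,0,-0.1745]},
    {"dp":[-0.0142,-0.0023,0],"twist":[0,0,-0.1745]},
    {"dp":[-0.0142,-0.0023,0],"twist":[0,0,-0.1745]},
    {"dp":[-0.0142,-0.0023,0],"twist":[0,0,-0.1745]}
  ]
}}

```text
time: 5.58
ee_pos: [0.5133, 0.1396, 0.0738]
orientation: [[0.63, 0.777, 0.002], [0.777, -0.63, 0.0], [0.001, 0.001, -1.0]]
wrist_force: [-0.1, 0.1, -0.3]
opening: 0.0
finger_force: 0.0
```

Emit:
{"op": "drive_tool", "data": {
  "series": [
    {"dp":[-0.0142,-0.0023,0],"twist":[0,0,-0.1745]},
    {"dp":[-0.0142,-0.0023,0],"twist":[0,0,-0.1745]},
    {"dp":[-0.0142,-0.0023,0],"twist":[0,0,-0.1745]},
    {"dp":[-0.0142,-0.0023,0],"twist":[0,0,-0.1745]},
    {"dp":[0,0,0],"twist":[0,0,0]}
  ]
}}

```text
time: 6.2
ee_pos: [0.4824, 0.0922, 0.0736]
orientation: [[-0.009, 1.0, 0.001], [1.0, 0.009, 0.0], [0.0, 0.001, -1.0]]
wrist_force: [0.6, 0.5, 0.5]
opening: 0.001
finger_force: 0.0
```

Run:
```python
from h import *
w=imaging.snapshot('wrist');t=imaging.snapshot('top')
a=cv2.resize(w[:,:,::-1],(400,300)); b=cv2.resize(t[100:250,150:350,::-1],(400,300),interpolation=cv2.INTER_CUBIC)
cv2.imwrite('pics/w2.png',np.hstack([a,b]))
for n in ('feed_arm','feed_pivot'):
  for c in ('wrist','top'):
    for q in imaging.mark_of(n,c)[:2]: print(n,c,np.round(q['xy']),round(q['p'],2),atz(c,q['xy'],.076).round(3))
print(robot.get_obs()['joint_pos'])
```

```text
feed_arm top [165. 216.] 0.59 [0.464 0.277 0.076]
feed_pivot wrist [401. 257.] 0.87 [0.56  0.079 0.076]
[1.87291506e-01 3.33224854e-01 2.02880088e+00 9.45808325e-05
 7.79114114e-01 1.77620467e-01]
```

View pics/w2.png

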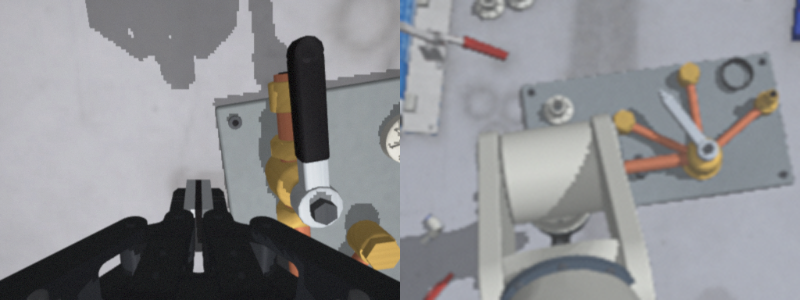

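The wrist view shows the lever still open, with its nut at (321,207) and tip at (307,45), so the finger went past without turning it. I'll check its height by triangulating the two wrist views.

Run:
```python
from h import *
c=imaging.camera_info('wrist');H=np.array(c['hand_eye'])
o=robot.get_obs();print(o['ee_pos'],o['wrist_force'])
def rw(R,p,uv):
    T=np.eye(4);T[:3,:3]=R;T[:3,3]=p;T=T@H
    return T[:3,3],T[:3,:3]@np.array([(uv[0]-c['cx'])/c['fx'],-(uv[1]-c['cy'])/c['fy'],-1])
R1=np.array([[0.965,.261,-.001],[.261,-.965,0],[-.001,0,-1]]);p1=[.5995,-.0276,.2991]
for n,a,b in [('nut',(247,255),(321,208)),('tip',(101,243),(307,37)),('sleeve end mid',(201,250),(314,160)),('screw bl',(207,278),(235,122))]:
    A=rw(R1,p1,np.array(a)*.64);B=rw(o['orientation'],o['ee_pos'],np.array(b)*1.28)
    print(n,tri(A,B).round(4))
```

```text
[0.48297374 0.09308104 0.07267133] [ 0.96913618 -0.37796621 -0.15779286]
nut [0.5616 0.0764 0.0828]
tip [0.5415 0.1805 0.0811]
sleeve end mid [0.555  0.1093 0.0803]
screw bl [0.5133 0.1206 0.0154]
```

The lever's top is at about 81 mm and it hasn't moved, so the tips passed too high or slid over it. I'll retry lower and slower.

Emit:
{"op": "drive_tool", "data": {
  "series": [
    {"dp":[0,0,-0.05],"twist":[0,0,0]},
    {"dp":[0.023,0.035,0],"twist":[0,0,0]},
    {"dp":[0.023,0.035,0],"twist":[0,0,0]},
    {"dp":[0.023,0.034,0],"twist":[0,0,0]},
    {"dp":[0,0,0],"twist":[0,0,-0.176]}
  ]
}}

```text
time: 7.12
ee_pos: [0.5884, 0.1648, 0.1223]
orientation: [[-0.189, 0.982, 0.002], [0.982, 0.189, 0.001], [0.0, 0.002, -1.0]]
wrist_force: [-1.1, 0.0, 0.3]
opening: -0.002
finger_force: 0.0
```

Emit:
{"op": "drive_tool", "data": {
  "series": [
    {"dp":[0,0,0.03],"twist":[0,0,0]},
    {"dp":[0,0,0.02],"twist":[0,0,0]},
    {"dp":[0,0,0.014],"twist":[0,0,0]},
    {"dp":[0,0,0],"twist":[0,0,0]}
  ]
}}

```text
time: 7.62
ee_pos: [0.5853, 0.1628, 0.0575]
orientation: [[-0.186, 0.983, -0.002], [0.983, 0.186, -0.0], [-0.0, -0.002, -1.0]]
wrist_force: [-0.1, 0.3, 0.2]
opening: -0.004
finger_force: 0.0
```

Emit:
{"op": "drive_tool", "data": {
  "series": [
    {"dp":[0,-0.009,0],"twist":[0,0,0]},
    {"dp":[0,-0.006,0],"twist":[0,0,0]},
    {"dp":[0,-0.006,0],"twist":[0,0,0]},
    {"dp":[0,-0.006,0],"twist":[0,0,0]}
  ]
}}

```text
time: 8.12
ee_pos: [0.5597, 0.1579, 0.059]
orientation: [[-0.186, 0.983, 0.002], [0.983, 0.186, 0.001], [0.0, 0.002, -1.0]]
wrist_force: [3.3, 2.1, -0.6]
opening: 0.002
finger_force: 1.8
```

Now there is contact (about 4 N) and the lever has turned about 7°. I'll continue along the arc.

Emit:
{"op": "drive_tool", "data": {
  "series": [
    {"dp":[0,0,0],"twist":[0,0,-0.12]},
    {"dp":[0.0024,-0.0116,0],"twist":[0,0,-0.14]},
    {"dp":[0.0024,-0.0116,0],"twist":[0,0,-0.14]},
    {"dp":[0.0024,-0.0116,0],"twist":[0,0,-0.14]},
    {"dp":[0.0024,-0.0116,0],"twist":[0,0,-0.14]}
  ]
}}

```text
time: 8.75
ee_pos: [0.5157, 0.1438, 0.0591]
orientation: [[-0.765, 0.644, 0.003], [0.644, 0.765, 0.001], [-0.001, 0.003, -1.0]]
wrist_force: [3.2, 0.7, -0.7]
opening: -0.004
finger_force: 1.6
```

Emit:
{"op": "drive_tool", "data": {
  "series": [
    {"dp":[0.0024,-0.0116,0],"twist":[0,0,-0.14]},
    {"dp":[0.0024,-0.0116,0],"twist":[0,0,-0.14]},
    {"dp":[0.0024,-0.0116,0],"twist":[0,0,-0.14]},
    {"dp":[0.0024,-0.0116,0],"twist":[0,0,-0.14]}
  ]
}}

```text
time: 9.25
ee_pos: [0.4858, 0.1078, 0.0591]
orientation: [[-0.99, 0.139, 0.003], [0.139, 0.99, 0.001], [-0.003, 0.001, -1.0]]
wrist_force: [3.2, 2.2, 0.4]
opening: -0.003
finger_force: 1.6
```

Emit:
{"op": "drive_tool", "data": {
  "series": [
    {"dp":[0.0024,-0.0116,0],"twist":[0,0,-0.14]},
    {"dp":[0.0015,-0.008,0],"twist":[0,0,-0.1]},
    {"dp":[0.0008,-0.004,0],"twist":[0,0,-0.05]},
    {"dp":[0,0,0],"twist":[0,0,0]}
  ]
}}

```text
time: 9.75
ee_pos: [0.479, 0.0842, 0.0588]
orientation: [[-0.989, -0.145, 0.001], [-0.145, 0.989, 0.0], [-0.001, 0.0, -1.0]]
wrist_force: [0.1, -0.7, 0.2]
opening: -0.004
finger_force: 0.1
```

Emit:
{"op": "drive_tool", "data": {
  "series": [
    {"dp":[0,-0.003,0],"twist":[0,0,-0.03]},
    {"dp":[0,-0.002,0],"twist":[0,0,0]},
    {"dp":[0,-0.002,0],"twist":[0,0,0]}
  ]
}}

```text
time: 10.12
ee_pos: [0.4795, 0.0782, 0.0584]
orientation: [[-0.985, -0.174, -0.001], [-0.174, 0.985, 0.002], [0.001, 0.002, -1.0]]
wrist_force: [-4.9, 15.5, 2.0]
opening: 0.001
finger_force: 8.1
```

The 16 N reading shows it is on the stop. I'll back off, rise and check.

Emit:
{"op": "drive_tool", "data": {
  "series": [
    {"dp":[0,0.02,0],"twist":[0,0,0]},
    {"dp":[0,0.01,-0.03],"twist":[0,0,0]},
    {"dp":[0,0,-0.06],"twist":[0,0,0]},
    {"dp":[0,0,-0.06],"twist":[0,0,0]},
    {"dp":[-0.05,0,-0.02],"twist":[0,0,0]}
  ]
}}

```text
time: 10.75
ee_pos: [0.5243, 0.1156, 0.2332]
orientation: [[-0.985, -0.175, 0.005], [-0.175, 0.985, 0.001], [-0.005, -0.0, -1.0]]
wrist_force: [0.8, -0.1, -0.0]
opening: -0.001
finger_force: 0.0
```

Emit:
{"op": "drive_tool", "data": {
  "series": [
    {"dp":[-0.04,-0.02,-0.03],"twist":[0,0,0.17]},
    {"dp":[-0.03,-0.03,0],"twist":[0,0,0.17]},
    {"dp":[0,-0.03,0],"twist":[0,0,0.17]},
    {"dp":[0,0,0],"twist":[0,0,0.17]},
    {"dp":[0,0,0],"twist":[0,0,0.17]}
  ]
}}

```text
time: 11.38
ee_pos: [0.5921, 0.0426, 0.2581]
orientation: [[-0.777, 0.629, -0.0], [0.629, 0.777, -0.001], [-0.0, -0.001, -1.0]]
wrist_force: [-0.1, 0.5, -0.3]
opening: 0.002
finger_force: 0.0
```

Run:
```python
from h import *
o=robot.get_obs();print(o['time'],o['ee_pos'],o['orientation'])
w=imaging.snapshot('wrist');t=imaging.snapshot('top')
a=cv2.resize(w[:,:,::-1],(400,300)); b=cv2.resize(t[100:250,150:350,::-1],(400,300),interpolation=cv2.INTER_CUBIC)
cv2.imwrite('pics/w3.png',np.hstack([a,b]))
for n in ('feed_arm','feed_pivot','selector_pivot','selector_arm','open_outlet'):
  for c in ('wrist','top'):
    for q in imaging.mark_of(n,c)[:1]: print(n,c,np.round(q['xy']),round(q['p'],2),atz(c,q['xy'],.036 if n[0]=='o' else .076).round(3))
```

```text
11.375 [0.59212697 0.0426444  0.25811891] [[-7.77083671e-01  6.29397165e-01 -4.21566707e-04]
 [ 6.29397302e-01  7.77083415e-01 -6.35129550e-04]
 [-7.21562418e-05 -7.58881750e-04 -9.99999709e-01]]
feed_arm wrist [211.  70.] 0.9 [0.496 0.066 0.076]
feed_pivot wrist [259. 119.] 0.57 [0.562 0.074 0.076]
selector_pivot wrist [147. 244.] 0.57 [ 0.592 -0.109  0.076]
selector_pivot top [124. 212.] 0.47 [0.473 0.394 0.076]
selector_arm wrist [204. 258.] 0.65 [ 0.645 -0.07   0.076]
selector_arm top [290. 154.] 0.5 [ 0.653 -0.072  0.076]
open_outlet wrist [153. 320.] 0.46 [ 0.683 -0.201  0.036]
open_outlet top [335. 150.] 0.63 [ 0.683 -0.212  0.036]
```

View pics/w3.png

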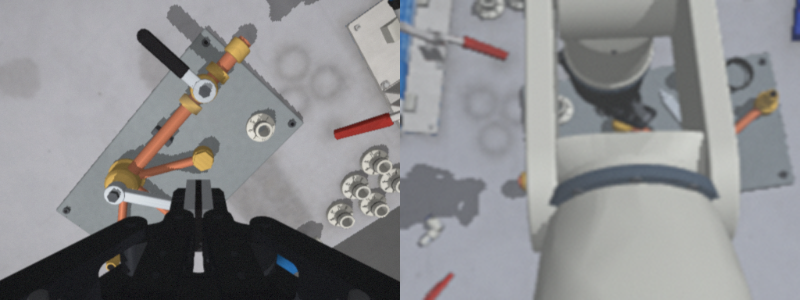

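The wrist view shows the feed lever crosswise, running from its nut at (204,91) to (140,35). The selector is still at its old place with its nut at (114,195). Next I'll go beside the selector lever on its +y side.

Emit:
{"op": "drive_tool", "data": {
  "series": [
    {"dp":[-0.025,-0.012,0.04],"twist":[0,0,0]},
    {"dp":[-0.025,-0.012,0.04],"twist":[0,0,0]},
    {"dp":[-0.025,-0.011,0.04],"twist":[0,0,0]},
    {"dp":[0,0,0],"twist":[0,0,0.187]},
    {"dp":[0,0,0],"twist":[0,0,0]}
  ]
}}

```text
time: 12.6
ee_pos: [0.6289, -0.0308, 0.138]
orientation: [[-0.652, 0.758, -0.001], [0.758, 0.652, 0.0], [0.001, -0.001, -1.0]]
wrist_force: [0.0, 0.6, 0.6]
opening: -0.0
finger_force: 0.0
```

Emit:
{"op": "drive_tool", "data": {
  "series": [
    {"dp":[0,0,0.03],"twist":[0,0,0]},
    {"dp":[0,0,0.03],"twist":[0,0,0]},
    {"dp":[0,0,0.02],"twist":[0,0,0]},
    {"dp":[0,0,0],"twist":[0,0,0]}
  ]
}}

```text
time: 13.1
ee_pos: [0.6281, -0.0302, 0.0576]
orientation: [[-0.654, 0.757, -0.002], [0.757, 0.654, 0.0], [0.001, -0.001, -1.0]]
wrist_force: [-0.4, -0.4, 0.4]
opening: -0.0
finger_force: 0.0
```

Emit:
{"op": "drive_tool", "data": {
  "series": [
    {"dp":[-0.01,0,0],"twist":[0,0,0]},
    {"dp":[-0.006,0,0],"twist":[0,0,0]},
    {"dp":[-0.006,0,0],"twist":[0,0,0]},
    {"dp":[-0.006,0,0],"twist":[0,0,0]}
  ]
}}

```text
time: 13.6
ee_pos: [0.6476, -0.0517, 0.059]
orientation: [[-0.652, 0.759, 0.0], [0.759, 0.652, 0.001], [0.0, 0.001, -1.0]]
wrist_force: [-0.4, 3.6, 2.7]
opening: 0.002
finger_force: 2.4
```

Emit:
{"op": "drive_tool", "data": {
  "series": [
    {"dp":[0,0,0],"twist":[0,0,0.1]},
    {"dp":[-0.0108,0.0019,0],"twist":[0,0,0.14]},
    {"dp":[-0.0108,0.0019,0],"twist":[0,0,0.14]},
    {"dp":[-0.0108,0.0019,0],"twist":[0,0,0.14]},
    {"dp":[-0.0108,0.0019,0],"twist":[0,0,0.14]}
  ]
}}

```text
time: 14.22
ee_pos: [0.6706, -0.0881, 0.0587]
orientation: [[-0.045, 0.999, -0.001], [0.999, 0.045, 0.001], [0.001, -0.001, -1.0]]
wrist_force: [-3.5, 3.1, 4.2]
opening: -0.004
finger_force: 2.6
```

Emit:
{"op": "drive_tool", "data": {
  "series": [
    {"dp":[-0.0108,0.0019,0],"twist":[0,0,0.14]},
    {"dp":[-0.0108,0.0019,0],"twist":[0,0,0.14]},
    {"dp":[-0.0108,0.0019,0],"twist":[0,0,0.14]},
    {"dp":[-0.0108,0.0019,0],"twist":[0,0,0.14]}
  ]
}}

```text
time: 14.72
ee_pos: [0.6713, -0.1313, 0.0588]
orientation: [[0.492, 0.87, -0.0], [0.87, -0.492, 0.001], [0.001, -0.001, -1.0]]
wrist_force: [-1.9, 4.3, 3.0]
opening: 0.002
finger_force: 2.3
```

Emit:
{"op": "drive_tool", "data": {
  "series": [
    {"dp":[-0.0108,0.0019,0],"twist":[0,0,0.14]},
    {"dp":[-0.0108,0.0019,0],"twist":[0,0,0.14]},
    {"dp":[0,0,0],"twist":[0,0,0]}
  ]
}}

```text
time: 15.1
ee_pos: [0.6627, -0.1522, 0.0588]
orientation: [[0.71, 0.704, 0.0], [0.704, -0.71, -0.0], [0.0, 0.0, -1.0]]
wrist_force: [0.4, 0.1, 0.4]
opening: 0.003
finger_force: 0.1
```

Run:
```python
from h import *
w=imaging.snapshot('wrist');t=imaging.snapshot('top')
a=cv2.resize(w[:,:,::-1],(400,300)); b=cv2.resize(t[100:250,200:400,::-1],(400,300),interpolation=cv2.INTER_CUBIC)
cv2.imwrite('pics/w4.png',np.hstack([a,b]))
for n in ('selector_pivot','selector_arm','selector_mark','open_outlet'):
  for c in ('wrist','top'):
    for q in imaging.mark_of(n,c)[:1]: print(n,c,np.round(q['xy']),round(q['p'],2),atz(c,q['xy'],.036 if n[0]=='o' else .076).round(3))
```

```text
selector_pivot wrist [ 94. 279.] 0.81 [ 0.594 -0.11   0.076]
selector_pivot top [238. 183.] 0.59 [0.564 0.076 0.076]
selector_arm wrist [229. 281.] 0.6 [ 0.64  -0.157  0.076]
selector_arm top [318. 160.] 0.53 [ 0.639 -0.153  0.076]
selector_mark top [262. 158.] 0.19 [0.641 0.009 0.076]
open_outlet wrist [340. 256.] 0.61 [ 0.68  -0.208  0.036]
```

View pics/w4.png

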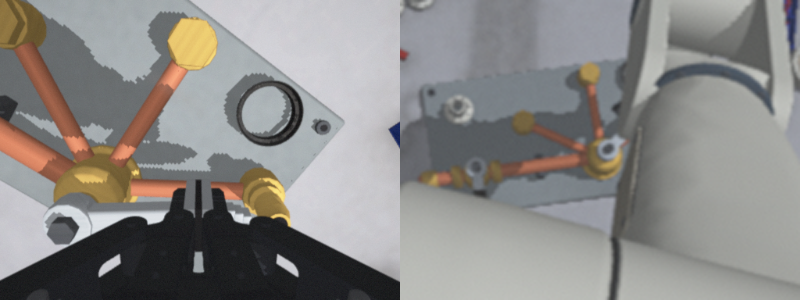

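The wrist view shows the selector bar pointing almost at the spigot (265,190). I estimate it is 1–2° short, so I'll give it a small nudge, retreat and verify.

Emit:
{"op": "drive_tool", "data": {
  "series": [
    {"dp":[-0.002,0,0],"twist":[0,0,0.02]},
    {"dp":[0,0,0],"twist":[0,0,0]},
    {"dp":[0.015,0,0],"twist":[0,0,0]},
    {"dp":[0.015,0,-0.02],"twist":[0,0,0]},
    {"dp":[0,0,-0.06],"twist":[0,0,0]}
  ]
}}

```text
time: 16.23
ee_pos: [0.6816, -0.1305, 0.1358]
orientation: [[0.724, 0.69, -0.007], [0.69, -0.724, 0.001], [-0.004, -0.006, -1.0]]
wrist_force: [1.1, 0.9, -0.4]
opening: -0.003
finger_force: 0.0
```

Emit:
{"op": "drive_tool", "data": {
  "series": [
    {"dp":[0.04,0,-0.04],"twist":[0,0,0]},
    {"dp":[0.04,0,-0.04],"twist":[0,0,0]},
    {"dp":[0.04,0,-0.04],"twist":[0,0,0]},
    {"dp":[0,0,0],"twist":[0,0,0]},
    {"dp":[0,0,0],"twist":[0,0,0]}
  ]
}}

```text
time: 16.85
ee_pos: [0.7693, -0.0492, 0.2573]
orientation: [[0.724, 0.69, -0.002], [0.69, -0.724, -0.0], [-0.002, -0.001, -1.0]]
wrist_force: [0.3, -0.5, -0.9]
opening: -0.003
finger_force: 0.0
```

Run:
```python
from h import *
o=robot.get_obs();print(o['time'],o['ee_pos'])
w=imaging.snapshot('wrist')
cv2.imwrite('pics/w5.png',cv2.resize(w[:,:,::-1],(800,600),interpolation=cv2.INTER_CUBIC))
for n in ('feed_arm','feed_pivot','selector_pivot','selector_arm','selector_mark','open_outlet'):
    for q in imaging.mark_of(n,'wrist')[:1]: print(n,np.round(q['xy']),round(q['p'],2),atz('wrist',q['xy'],.036 if n[0]=='o' else .076).round(4))
```

```text
16.85 [ 0.76931615 -0.04920869  0.25730474]
feed_arm [ 11. 262.] 0.95 [0.4942 0.068  0.076 ]
feed_pivot [ 39. 217.] 0.96 [0.5621 0.0756 0.076 ]
open_outlet [249. 210.] 0.26 [ 0.7157 -0.0932  0.036 ]
```

View pics/w5.png

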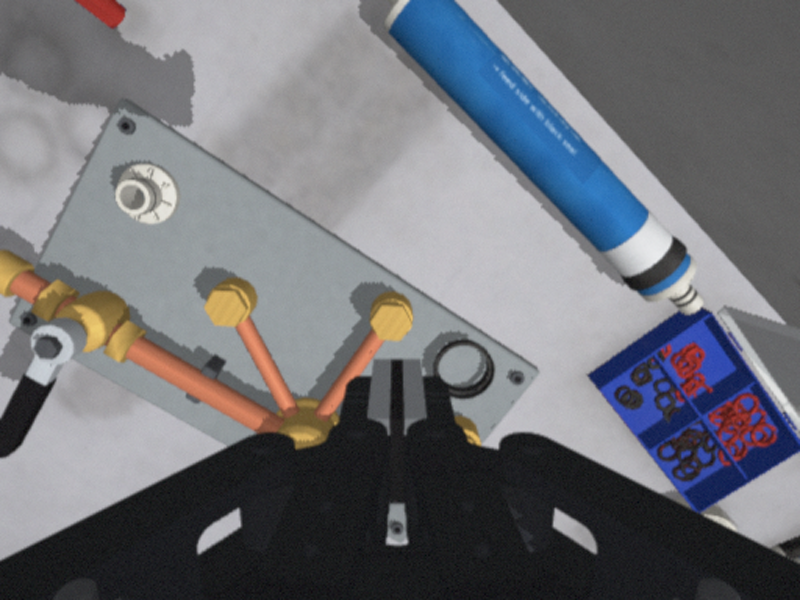

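The feed lever still reads closed: its nut is at (47,347) and the lever points away from the pipe. The gripper hides the selector, so I'll shift back to see it.

Emit:
{"op": "drive_tool", "data": {
  "series": [
    {"dp":[-0.05,0,-0.02],"twist":[0,0,0]},
    {"dp":[-0.05,0,-0.02],"twist":[0,0,0]},
    {"dp":[-0.05,0,0],"twist":[0,0,0]},
    {"dp":[-0.05,0,0],"twist":[0,0,0]},
    {"dp":[0,0,0],"twist":[0,0,0]}
  ]
}}

```text
time: 17.82
ee_pos: [0.6227, -0.1899, 0.299]
orientation: [[0.727, 0.687, -0.0], [0.687, -0.727, -0.001], [-0.001, 0.0, -1.0]]
wrist_force: [-0.3, -0.1, -0.3]
opening: 0.001
finger_force: 0.0
```

Run:
```python
from h import *
o=robot.get_obs();print(o['time'],o['ee_pos'])
w=imaging.snapshot('wrist')
cv2.imwrite('pics/w6.png',cv2.resize(w[:,:,::-1],(800,600),interpolation=cv2.INTER_CUBIC))
P={}
for n in ('feed_arm','feed_pivot','selector_pivot','selector_arm','selector_mark','open_outlet'):
    for q in imaging.mark_of(n,'wrist')[:1]: P[n]=atz('wrist',q['xy'],.036 if n[0]=='o' else .076);print(n,np.round(q['xy']),round(q['p'],2),P[n].round(4))
```

```text
17.825 [ 0.62273761 -0.18989257  0.29899788]
feed_arm [ 3. 79.] 0.83 [0.4975 0.0659 0.076 ]
feed_pivot [25. 24.] 0.8 [0.5601 0.0791 0.076 ]
selector_pivot [183. 122.] 0.74 [ 0.5968 -0.105   0.076 ]
selector_arm [243. 124.] 0.69 [ 0.6409 -0.155   0.076 ]
open_outlet [298. 123.] 0.56 [ 0.6856 -0.2056  0.036 ]
```

View pics/w6.png

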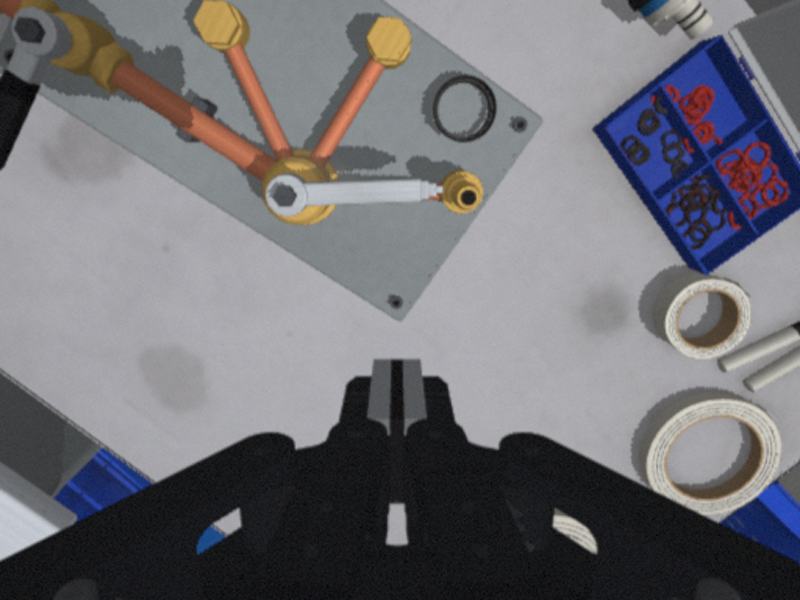

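The selector lever runs from its nut at (287,193) to its tip at (440,189). Its line passes the spigot bore at (468,197) within about 5 mm, and the tolerance is 14 mm. The feed lever is closed, the loose cap and seal are in place, and the arm is clear, so I'm handing in.

```bash
python3 -c "
from h import *
print(order.hand_in())"
```

```text
the job is handed in; nothing more can be done
None
```

I closed the feed lever against its stop (16 N felt), then turned the selector to within about 5 mm of the open spigot, and handed the job in at about 18 s; the hand-in gave no verdict.

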